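# Show which jar goes on the empty display stand

### The arm

A 6-joint arm with a two-finger parallel gripper is mounted at the origin on a cart in front of the work surface, level with it; the furniture and walls round the work are solid. World frame = base frame: x ahead of the robot, y to its left, z up, the work surface at z = 0. Lengths are in mm, angles in rad, forces in N, time in s.
With the tool pointing down it reaches from about 350 to 925 mm from the base axis. Payload 6.4 kg.
Tool frame: the origin (TCP) lies on the front face of the gripper's body, between the roots of the fingers; the fingertips stand 73 mm ahead of it and the grasp point (between the pads) lies env.tcp_to_grasp ahead of it (env.tcp_to_grasp is the distance from the TCP to the grasp point, in mm); z points along the fingers, y is the line along which they close (so a half turn about z gives the same grasp; the last joint's range is limited). The gripper opens to 85 mm and grips with 20 to 120 N. Pads are 22 mm wide; open, the fingers measure 114 mm over their backs; the gripper's body (76 mm by 85 mm) begins 54 mm behind the grasp point. The pads swing forward as they close: fully open they stand 13 mm farther back than shut.
Start: joints at [-1.518, 0.245, 1.558, -0, 1.339, -0.174], TCP at [146.163, -633.365, 303.89] pointing down, gripper open.
Joint ranges: [-3.13, 3.13], [-1.02, 2.26], [0.13, 2.54], [-0.95, 4.09], [0.21, 2.88], [-2.74, 2.74]. Speed limits (rad/s): [2.57, 2.57, 3.14, 3.14, 3.14, 3.14].

### API

Orientations are given as a 3x3 rotation matrix whose columns are the frame's x, y, z axes.
In Python, from workcell import env, eyes, models gives the robot as it stands. The module is installed in compiled form; this text tells all that it offers.
- The arm moves only by the shell command python3 -m handwheel 'ROWS' [OPENING] [FORCE]. ROWS is text: rows parted by semicolons, each of 4 numbers parted by spaces: the shift along the tool's x, y, z as a fraction of full scale, then the turn about the tool's z as a fraction of full scale. A call has 1 to 10 rows; each row shifts and turns the commanded pose from where the row before left it, along the tool's axes as they then stand; what a row does not reach is not made up. Full scale, the value 1, is 0.04 m for a shift and 6 degrees for a turn. A row lasts 1/12 s, in which the tool goes at most 41.7 mm and 7.16 degrees, less where a joint would pass 70% of its speed; a pose out of reach is approached as far as the arm can. A call with a number of a shift or a turn outside -1 to 1 is refused whole. A call with a gripper value outside its range is refused whole. OPENING is the opening, from -1 (shut) to 1 (fully open), set as the call begins (- or left out, the last holds). The fingers move at their own pace and stop on an object; FORCE is the grip in N (left out, the last holds). Time passes only in rows, so rows that do not move let the fingers close. It gives the time, the measured TCP pose, the force, the opening and the grip force at its end, in the units of the state.
- env.get_state(): the state, without advancing time (a new reading comes with each control period).
- eyes.grab_frame(name): name is "scene" or "top"; returns a dict with "img" (400x640x3 uint8, blue, green, red), "vertical_fov" (degrees; the focal length in pixels is half the picture's height over the tangent of half this angle, whatever the lens; pixels are square), "cx", "cy" (the principal point, pixels), "rvec" (rotation vector, rad) and "tvec" (3), from world to camera coordinates, as OpenCV has them. Camera axes: x right, y down, z forward; pixel columns grow to the right and rows downward; lengths in mm; the calibration is good to about 2 mm. A picture is of the moment at which its call begins. There is no depth.
- env.sign_off(): hands the job in; it is judged then, once.
Trained networks look in the newest picture that a camera, given by its name, has taken for a name from the list of things; names that differ only in an ending like _2 or _b are one class to them, and where a whole thing is asked for, a point or a joint stands for the part that bears it (a point fixed in the world has none). Each returns a list of dicts, best first, with "p" (0 to 1); they miss things now and then, are a little off and sometimes report something else, mostly with a low value. They report only what shows in the picture. A call takes as long as a camera call. They do not tell look-alikes from the thing itself.
- models.recognise(label, camera): "extent" ([left, top, right, bottom] as shares, 0 to 1, of the picture: columns of its width, rows of its height, round what is visible of it).
The state is a dict: "time": time; "joints": joint angles; "joint_velocities": joint speeds; "joint_efforts": joint torques, N m; "tcp_pos": TCP position; "eef_rot": TCP orientation; "force": force on the tool from outside, world axes, zero at the start; "ft_torque": the same for the moment, N m; "width": finger opening in mm; "grasp_force": force on a finger pad.
Only numpy, scipy, OpenCV 4.12 (cv2) and the standard library are available. Lean on these libraries where they do the work, as an engineer would, in place of code of your own. Each camera call takes 0.05 s, during which the arm holds its last target. There are 200 camera calls.

### The job

The squat, narrow-necked stoneware jar standing among the tall ones still has to be put on the empty display stand, and a helper will do the moving: you only show them. With the fingertips, point from just above (within about 5 cm, not touching) at the mouth of the squat jar and stay there for two seconds, then point in the same way at the middle of the stand that has no jar on it for two seconds, and finish still pointing there. Touch and move nothing, and do not bring the fingertips down over any of the tall jars on the way.

Things in the scene. Friction and masses are not known exactly. Their poses are not given: they have to be found in the camera images.
- jar_squat: the squat jar: small round-bellied stoneware bottle with a narrow neck, 53 mm across the belly, 44 mm high, brown unglazed foot and cream shoulder; loose on the table in a row across the robot's front with two tall jars, in any of the three places; origin at the middle of its underside, z up
- squat_mouth (a point): centre of the mouth of the squat jar, level with its rim, 44 mm above its underside; the neck is 22 mm across; z up
- jar_tall_1: tall wide-mouthed stoneware jar, 61 mm across and 66 mm high, straight-sided, brown unglazed foot and cream upper part; loose; origin at the middle of its underside, z up. In the row with the squat jar
- jar_tall_2: tall wide-mouthed stoneware jar, 61 mm across and 66 mm high, straight-sided, brown unglazed foot and cream upper part; loose; origin at the middle of its underside, z up. In the row with the squat jar
- jar_set: tall wide-mouthed stoneware jar, 61 mm across and 66 mm high, straight-sided, brown unglazed foot and cream upper part; loose; origin at the middle of its underside, z up. Stands already on the other display stand, so its rim is 80 mm above the table
- jar_tall_1_mouth (a point): centre of the mouth of the tall jar jar_tall_1, level with its rim, 66 mm above the jar's underside; z up
- jar_tall_2_mouth (a point): centre of the mouth of the tall jar jar_tall_2, level with its rim, 66 mm above the jar's underside; z up
- jar_set_mouth (a point): centre of the mouth of the tall jar on the other stand, level with its rim, 66 mm above the jar's underside; z up
- stand_free: the empty display stand: flat square wooden plinth 76 x 76 mm with a round cork pad 66 mm across on top, 14 mm high in all, lying loose on the table beyond the row of jars, the left or the right one of two; origin at the middle of its underside, z up, x and y along its edges. The fixed paint tubs and bottles round the work, between the robot, the jars and the stands, are all under 170 mm high
- free_middle (a point): middle of the cork pad of the empty stand, at its upper face, 14 mm above its underside; z up
- stand_used: the display stand that already carries a tall jar: the same kind, 76 x 76 mm, 14 mm high, its middle 9 cm or more from that of the empty one, also beyond the row; origin at the middle of its underside, z up
Not all that is in view belongs to the job. What is shaped like the jar_tall_2 but orange is not meant.

How it is judged (in metres and radians):
On the way, in this order (a step that is already met when the one before it is completed fails the run):
1. the fingertips point at the mouth of the squat jar from just above (grasp point within 30 mm sideways, 12 to 95 mm above the rim) and stay 1.5 s (horizontal distance between the grasp point and squat_mouth below 0.03 m and z of the grasp point in the frame of squat_mouth between 0.012 and 0.095 m), for 1.5 s.
2. the fingertips point at the middle of the empty stand from just above (within 35 mm sideways, 12 to 95 mm above) and stay 1.5 s (horizontal distance between the grasp point and free_middle below 0.035 m and z of the grasp point in the frame of free_middle between 0.012 and 0.095 m), for 1.5 s.
At the end, for the whole second after the job is handed in: The grasp point (about 2 cm behind the fingertips) is still within 35 mm sideways of the middle of the empty stand and 12 to 95 mm above its face; the four jars and both stands are within 6 mm of where they stood, the jars upright within 0.1 rad (all of step 2 and distance of each of jar_squat, jar_tall_1, jar_tall_2, jar_set, stand_free, stand_used from where it was at the start of the episode below 0.006 m and angle between each of jar_squat, jar_tall_1, jar_tall_2, jar_set's own z axis and vertical below 0.1 rad); the robot touches nothing.
It fails at once if the robot touches something (contact force between any of the fingers, the arm and anything else above 0.3 N).
It fails at once if a jar or a stand is shifted, tipped or lifted (distance of any of jar_squat, jar_tall_1, jar_tall_2, jar_set, stand_free, stand_used from where it was at the start of the episode above 0.01 m or angle between any of jar_squat, jar_tall_1, jar_tall_2, jar_set's own z axis and vertical above 0.2 rad).
It fails at once if the fingertips are brought down over one of the tall jars (grasp point within 25 mm sideways of its mouth and less than 60 mm above it) ((horizontal distance between the grasp point and jar_tall_1_mouth below 0.025 m and z of the grasp point in the frame of jar_tall_1_mouth below 0.06 m) or (horizontal distance between the grasp point and jar_tall_2_mouth below 0.025 m and z of the grasp point in the frame of jar_tall_2_mouth below 0.06 m) or (horizontal distance between the grasp point and jar_set_mouth below 0.025 m and z of the grasp point in the frame of jar_set_mouth below 0.06 m)).
It also fails if it takes over 38 s, if anything falls off the work surface, if the arm or the gripper's body presses on something with over 40 N, if the wrist force passes 120 N, or if a joint passes its speed limit or range.

## Working session

There is one attempt and no reset: what is moved stays moved. The work goes in short steps, Python scripts to look and compute and a shell command to move; the robot and the scene stay as the last step left them, time stands still between calls to the robot, and variables do not carry over. Pictures are saved under pics/ and viewed, at most 10 in all, crops included, and the job is handed in when it is done.

```bash
mkdir -p pics
cat > h.py <<'E'
import numpy as np, cv2
from workcell import env, eyes, models
def K(f):
    h,w=f["img"].shape[:2]; F=h/2/np.tan(np.radians(f["vertical_fov"])/2)
    return np.array([[F,0,f["cx"]],[0,F,f["cy"]],[0,0,1.]])
def ray(f,u,v,z):
    R=cv2.Rodrigues(np.array(f["rvec"],float))[0]; t=np.array(f["tvec"],float).ravel()
    c=-R.T@t; d=R.T@np.linalg.inv(K(f))@np.array([u,v,1.])
    return c+d*(z-c[2])/d[2]
def proj(f,P): return cv2.projectPoints(np.array(P,float).reshape(-1,3),np.array(f["rvec"],float),np.array(f["tvec"],float),K(f),None)[0].reshape(-1,2)
E
python3 - <<'E'
from h import *
for c in("top","scene"):
    f=eyes.grab_frame(c); cv2.imwrite(f"pics/{c}0.png",f["img"])
    R=cv2.Rodrigues(np.array(f["rvec"],float))[0]
    print(c,f["vertical_fov"],f["cx"],f["cy"],(-R.T@np.array(f["tvec"],float).ravel()).round())
    for l,z in(("jar_squat",30),("jar_tall_1",50),("stand_free",10),("stand_used",10)):
        for r in models.recognise(l,c):
            e=np.array(r["extent"])*[640,400,640,400]
            print(l,round(r["p"],2),e.round(),ray(f,(e[0]+e[2])/2,(e[1]+e[3])/2,z).round()[:2])
s=env.get_state();print(s["time"],s["tcp_pos"],np.round(s["eef_rot"],3),env.tcp_to_grasp)
E
```

```text
top 55.6308405138739 323.507535348914 206.96954908321885 [444. 133. 921.]
jar_squat 0.64 [337. 245. 356. 263.] [482.  45.]
jar_tall_1 0.91 [288. 252. 314. 278.] [457. 149.]
jar_tall_1 0.6 [227. 213. 252. 238.] [549. 290.]
jar_tall_1 0.59 [226. 255. 254. 282.] [452. 286.]
stand_free 0.65 [323. 153. 357. 188.] [690.  52.]
stand_free 0.29 [226. 256. 258. 283.] [450. 290.]
stand_used 0.8 [371. 182. 405. 210.] [624. -65.]
scene 48.397086331331074 325.296753694403 193.8504924284542 [ 684. -621.  595.]
jar_squat 0.86 [273. 223. 297. 252.] [491.  35.]
jar_tall_1 0.91 [286. 152. 308. 185.] [460. 265.]
jar_tall_1 0.86 [325. 159. 350. 188.] [558. 263.]
jar_tall_1 0.81 [273. 180. 298. 221.] [466. 132.]
jar_tall_1 0.69 [362. 240. 410. 274.] [690.  -5.]
stand_free 0.9 [359. 241. 406. 273.] [684.  39.]
stand_used 0.69 [329. 279. 371. 311.] [636. -72.]
stand_used 0.56 [273. 221. 298. 254.] [484.  57.]
0.5 [ 146.1829026  -633.35258033  303.8707099 ] [[ 0.974  0.225  0.   ]
 [ 0.225 -0.974  0.   ]
 [ 0.    -0.    -1.   ]] 53.900000000000006
```

View pics/top0.png

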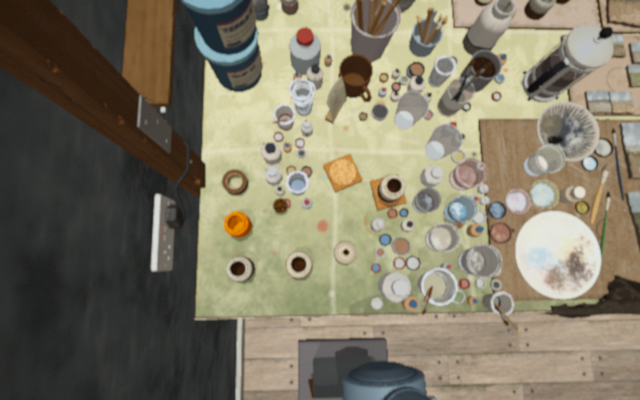

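View pics/scene0.png

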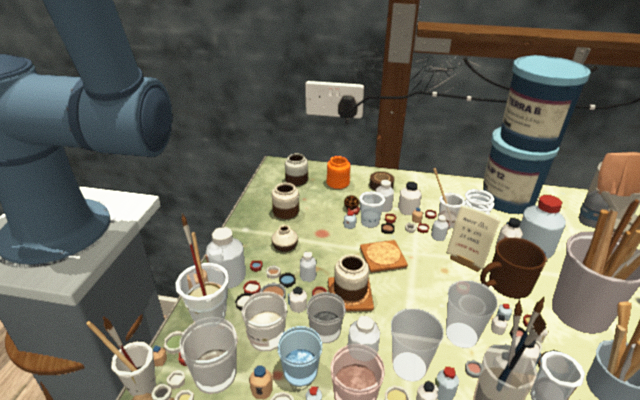

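The top picture shows the row: squat jar with a tiny mouth at (345,253), tall wide-mouthed jars at (299,264) and (239,268). The orange look-alike is at (236,223). The empty stand with its cork pad is at (342,172), and the stand carrying a jar is at (388,192). The scene picture agrees: squat jar (285,237), empty stand (383,256). I'll confirm these in one crop with the estimates projected.

Run:
```python
from h import *
f=eyes.grab_frame("top");g=eyes.grab_frame("scene")
S=ray(f,345,252.5,44);F=ray(f,342,172.5,14);U=ray(f,391,187,80);T=ray(f,299,264,66)
for n,p in zip("SFUT",(S,F,U,T)): print(n,p.round(),proj(g,p).round())
def mk(fr,x0,y0,x1,y1,k):
    im=cv2.resize(fr["img"][y0:y1,x0:x1],None,fx=k,fy=k,interpolation=cv2.INTER_CUBIC)
    for p in (S,F,U,T):
        u=(proj(fr,p)[0]-[x0,y0]+.5)*k; cv2.drawMarker(im,tuple(int(a) for a in u),(255,0,255),0,14,1)
    return im
a=mk(f,280,150,410,280,3);b=mk(g,260,170,420,300,3)
cv2.imwrite("pics/c1.png",cv2.resize(np.hstack([a,b]),(790,354)))
s=env.get_state();R=np.array(s["eef_rot"]);t=np.array(s["tcp_pos"])
for P,z in((S,304),(F,304)): print(R.T@(np.array([P[0],P[1],z])-t)/40)
print(R.T@(F-S)/40)
```

```text
S [485.  48.  44.] [[284. 227.]]
F [682.  48.  14.] [[382. 252.]]
U [630. -57.  80.] [[350. 259.]]
T [460. 154.  66.] [[285. 188.]]
[ 1.20769190e+01 -1.47062858e+01 -3.27610394e-03]
[ 1.68936708e+01 -1.35829331e+01 -3.27755831e-03]
[4.81676451 1.12329929 0.74999854]
```

View pics/c1.png

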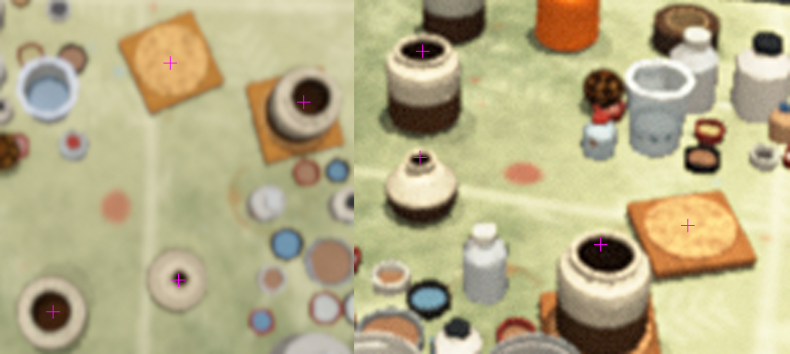

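Every mark falls on its target in both views. The jar at (345,253) is the squat one: narrow neck, low belly, no orange. The pad at (342,172) is the bare stand. I'll narrow the gripper and travel high.

```bash
python3 -m handwheel '0.2 -0.25 0 0;0.4 -0.49 0 0;0.4 -0.49 0 0;0.4 -0.49 0 0;0.4 -0.49 0 0;0.4 -0.49 0 0;0.4 -0.49 0 0;0.4 -0.49 0 0;0.4 -0.49 0 0;0.4 -0.49 0 0' -0.7
python3 -m handwheel '0.4 -0.49 0 0;0.4 -0.49 0 0;0.4 -0.49 0 0;0.4 -0.49 0 0;0.4 -0.49 0 0;0.4 -0.49 0 0;0.4 -0.49 0 0;0.4 -0.49 0 0;0.4 -0.49 0 0;0.4 -0.49 0 0'
python3 -m handwheel '0.4 -0.49 0 0;0.4 -0.49 0 0;0.4 -0.49 0 0;0.4 -0.49 0 0;0.4 -0.49 0 0;0.4 -0.49 0 0;0.4 -0.49 0 0;0.4 -0.49 0 0;0.4 -0.49 0 0;0 0 0 0'
cat > st.py <<'E'
from h import *
s=env.get_state();R=np.array(s["eef_rot"]);t=np.array(s["tcp_pos"])
print(s["time"],t.round(1),np.round(s["force"],2),s["width"])
for P,z in(((485,48),169),((682,48),139)): print((R.T@(np.array([*P,z])-t)/40).round(2))
E
python3 st.py
```

```text
time: 1.43
tcp_pos: [252.7, -416.4, 304.0]
eef_rot: [[0.974, 0.225, 0.0], [0.225, -0.974, -0.0], [0.0, 0.0, -1.0]]
force: [0.1, 0.7, -0.0]
width: 12.7
grasp_force: 0.0
time: 2.27
tcp_pos: [364.5, -189.4, 304.2]
eef_rot: [[0.974, 0.225, 0.001], [0.225, -0.974, -0.001], [0.001, 0.001, -1.0]]
force: [-0.3, -0.2, -0.0]
width: 12.8
grasp_force: 0.0
time: 3.1
tcp_pos: [465.8, 16.4, 304.2]
eef_rot: [[0.973, 0.229, 0.001], [0.229, -0.973, 0.001], [0.001, -0.001, -1.0]]
force: [0.7, 0.7, 0.1]
width: 13.1
grasp_force: 0.0
3.1 [465.8  16.4 304.2] [0.72 0.69 0.13] 13.129988865677829
[ 0.65 -0.66  3.38]
[5.44 0.47 4.13]
```

```bash
python3 -m handwheel '0.33 -0.35 0 0;0.33 -0.34 0 0;0 0 0.4 0;0 0 0.5 0;0 0 0.5 0;0 0 0.5 0;0 0 0.5 0;0 0 0.4 0;0 0 0.3 0;0 0 0.2 0'
python3 st.py
python3 - <<'E'
from h import *
for c,(x0,y0,x1,y1) in(("top",(260,140,420,300)),("scene",(220,120,420,320))):
    f=eyes.grab_frame(c); cv2.imwrite(f"pics/{c}1.png",f["img"])
    globals()[c]=cv2.resize(f["img"][y0:y1,x0:x1],(395,395),interpolation=cv2.INTER_CUBIC)
cv2.imwrite("pics/c2.png",np.hstack([top,scene]))
E
```

```text
time: 3.93
tcp_pos: [483.6, 46.1, 170.5]
eef_rot: [[0.974, 0.224, -0.002], [0.224, -0.974, 0.0], [-0.002, -0.001, -1.0]]
force: [0.0, -0.1, 0.5]
width: 12.5
grasp_force: 0.0
3.9333 [483.6  46.1 170.5] [ 0.02 -0.11  0.54] 12.474713704653446
[ 0.05 -0.04  0.04]
[4.85 1.07 0.78]
```

View pics/c2.png

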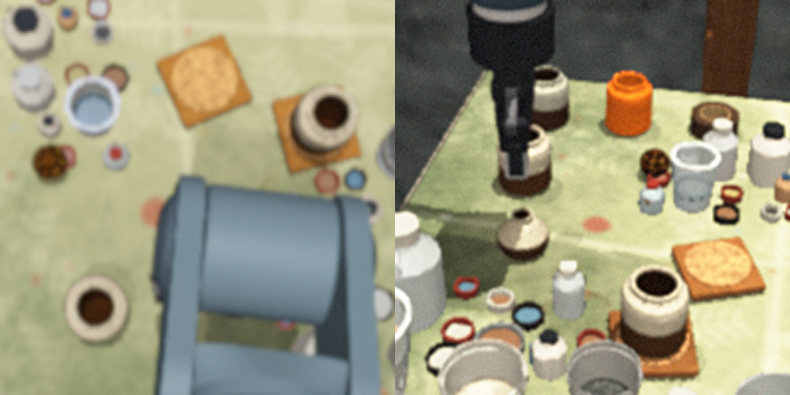

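The fingertips stand straight above the squat jar's mouth: in the scene half, tip at (516,175) and mouth at (520,213), with nothing touched. I'll hold for more than 2 s, then move at this height to the stand.

```bash
Z='0 0 0 0;0 0 0 0;0 0 0 0;0 0 0 0;0 0 0 0;0 0 0 0;0 0 0 0;0 0 0 0;0 0 0 0;0 0 0 0' ; unset Z
python3 -m handwheel '0 0 0 0;0 0 0 0;0 0 0 0;0 0 0 0;0 0 0 0;0 0 0 0;0 0 0 0;0 0 0 0;0 0 0 0;0 0 0 0' >/dev/null
python3 -m handwheel '0 0 0 0;0 0 0 0;0 0 0 0;0 0 0 0;0 0 0 0;0 0 0 0;0 0 0 0;0 0 0 0;0 0 0 0;0 0 0 0' >/dev/null
python3 -m handwheel '0 0 0 0;0 0 0 0;0 0 0 0;0 0 0 0;0 0 0 0;0 0 0 0;0 0 0 0;0 0 0 0;0 0 0 0;0 0 0 0'
python3 -m handwheel '0 0 -0.3 0;0.4 0.09 -0.3 0;0.5 0.11 0 0;0.5 0.11 0 0;0.5 0.11 0 0;0.5 0.11 0 0;0.5 0.11 0 0;0.5 0.11 0 0;0.5 0.11 0 0;0.5 0.11 0 0'
python3 st.py
```

```text
time: 6.53
tcp_pos: [484.4, 46.5, 171.9]
eef_rot: [[0.974, 0.225, -0.0], [0.225, -0.974, 0.0], [-0.0, -0.0, -1.0]]
force: [-0.6, -0.2, 0.9]
width: 12.7
grasp_force: 0.0
time: 7.37
tcp_pos: [665.5, 48.3, 195.5]
eef_rot: [[0.974, 0.225, -0.0], [0.225, -0.974, 0.0], [-0.0, -0.0, -1.0]]
force: [-0.6, -0.1, -0.9]
width: 12.9
grasp_force: 0.0
7.3667 [665.5  48.3 195.5] [-0.62 -0.09 -0.88] 12.922947445159444
[-4.4  -1.01  0.67]
[0.4  0.1  1.41]
```

```bash
python3 -m handwheel '0.3 0.07 0 0;0.1 0.03 0.1 0;0 0 0.3 0;0 0 0.3 0;0 0 0.3 0;0 0 0.2 0;0 0 0.2 0;0 0 0 0;0 0 0 0;0 0 0 0'
python3 st.py
python3 - <<'E'
from h import *
f=eyes.grab_frame("scene")
cv2.imwrite("pics/c3.png",cv2.resize(f["img"][120:320,220:460],(720,600),interpolation=cv2.INTER_CUBIC))
E
```

```text
time: 8.2
tcp_pos: [681.4, 48.0, 140.5]
eef_rot: [[0.974, 0.225, 0.001], [0.225, -0.974, -0.0], [0.001, 0.0, -1.0]]
force: [-0.2, 0.1, -0.8]
width: 13.1
grasp_force: 0.0
8.2 [681.4  48.  140.5] [-0.17  0.1  -0.82] 13.134439188614895
[-4.78 -1.1  -0.72]
[0.02 0.   0.04]
```

View pics/c3.png

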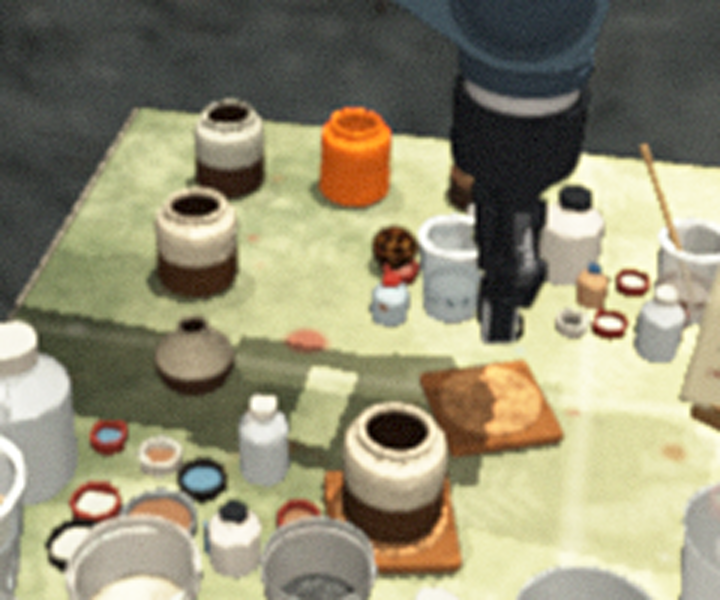

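The fingertips (500,335) point straight down at the middle of the bare cork pad (492,400), about 5 cm up, and everything stands where it was. I'll hold here and hand in.

```bash
python3 -m handwheel '0 0 0.2 0;0 0 0 0;0 0 0 0;0 0 0 0;0 0 0 0;0 0 0 0;0 0 0 0;0 0 0 0;0 0 0 0;0 0 0 0' >/dev/null
python3 -m handwheel '0 0 0 0;0 0 0 0;0 0 0 0;0 0 0 0;0 0 0 0;0 0 0 0;0 0 0 0;0 0 0 0;0 0 0 0;0 0 0 0' >/dev/null
python3 -m handwheel '0 0 0 0;0 0 0 0;0 0 0 0;0 0 0 0;0 0 0 0;0 0 0 0;0 0 0 0;0 0 0 0;0 0 0 0;0 0 0 0'
python3 -c "from workcell import env;print(env.sign_off())"
```

```text
time: 10.75
tcp_pos: [681.1, 48.0, 131.9]
eef_rot: [[0.974, 0.225, -0.0], [0.225, -0.974, -0.0], [-0.0, 0.0, -1.0]]
force: [-0.4, 0.8, -0.3]
width: 12.8
grasp_force: 0.0
the job is handed in; nothing more can be done
None
```

I pointed at the squat jar's mouth and then at the empty stand for over two seconds each, saw no sign of touching or moving anything, and handed the job in at about 11 s still pointing at the stand; the hand-in returned no verdict.

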